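Pack out the short-stroke clamp and hold it nipped

TASK

The clamp's pusher cannot reach the stop block, so stand packing plates from the rack upright and square across the channel between pusher and stop block, one after another, until pushing the pusher's spring pad nips the whole stack against the stop before the pusher runs out of stroke; use no more plates than that takes, and leave the spare ones in the rack. Push gently with the fingers on the pad, never crushing its spring solid, and finish while still holding it pushed, with the spring about half compressed and the stack nipped tight: do not let go at the end. Do not topple a plate or disturb the other things on the bench.

Things in the scene. Friction and masses are not known exactly. Their poses are not given: they have to be found in the camera images.
- fixture: grey clamping fixture fixed to the bench, base 250 mm (own x) by 96 mm (own y), 14 mm thick; origin at the centre of its underside, +x is the direction in which the pusher pushes, towards the stop block. The base's top (z = 14 mm) is the channel's floor, on y = 0, between two guide lips 6 mm high and 60 mm apart. Pusher, stop block and plate bodies all stand about 28-30 mm above the floor, the push pad 40 mm
- stop_block: steel stop block, 24 mm long, 56 mm wide, 28 mm high (with bolt heads 32 mm), fixed in the channel at a place that differs from job to job; its origin is on its flat face towards the pusher, at the channel's floor; its x is the fixture's x
- pusher (a joint): travel of the steel pusher block along the fixture's +x: 0 = fully open, 0.045 m = end of its stroke, where its side wings meet the two lugs on the base. A light return spring (1.2 N at 0, 3.9 N at the end of stroke) opens it again when it is let go. Stopped less than about 1.5 mm short of the end counts as run out of stroke
- pusher_face (a point): centre of the pusher's flat pressing face, 14 mm above the channel's floor. Gap to fill at the end of stroke = distance along x from this point to the stop block's face, less what is left of the 45 mm stroke; it lies between 17 and 38 mm, so one plate (14 mm) never suffices and three always do
- pad (a joint): compression of the coil spring between push pad and pusher: 0 = free, 0.030 m = crushed solid; 0.5 N per mm. The pad compresses a few mm before the pusher begins to follow
- pad_back (a point): centre of the flat back of the push pad (48 mm wide across, 38 mm high: 19 mm above and below this point; the point is 21 mm above the channel's floor), the face that is pushed in the fixture's +x direction. The base behind it is clear for 45 mm or more
- rack: wooden rack fixed to the bench, 166 x 72 mm, with four slots 17 mm wide and 9 mm deep, 36 mm apart in a row along its x; origin at the centre of its underside; slot floors at 6 mm. Between rack and fixture a fixed heap of black bolts and a slanting steel bar are in the way: carry plates across with their undersides at least 0.15 m above the bench
- plate_1: bare aluminium packing plate, T-shaped, one of four alike: body 14 mm thick (own x), 50 mm wide (own y), 30 mm high; on top of it a tab 10 mm thick (x), 26 mm wide (y), from 30 mm to 62 mm above the underside, to be gripped across its 26 mm width. Origin: centre of the underside; z up. About 60 g. Starts standing in a slot of the rack
- plate_2: bare aluminium packing plate, T-shaped, one of four alike: body 14 mm thick (own x), 50 mm wide (own y), 30 mm high; on top of it a tab 10 mm thick (x), 26 mm wide (y), from 30 mm to 62 mm above the underside, to be gripped across its 26 mm width. Origin: centre of the underside; z up. About 60 g. Starts standing in a slot of the rack
- plate_3: bare aluminium packing plate, T-shaped, one of four alike: body 14 mm thick (own x), 50 mm wide (own y), 30 mm high; on top of it a tab 10 mm thick (x), 26 mm wide (y), from 30 mm to 62 mm above the underside, to be gripped across its 26 mm width. Origin: centre of the underside; z up. About 60 g. Starts standing in a slot of the rack
- plate_4: bare aluminium packing plate, T-shaped, one of four alike: body 14 mm thick (own x), 50 mm wide (own y), 30 mm high; on top of it a tab 10 mm thick (x), 26 mm wide (y), from 30 mm to 62 mm above the underside, to be gripped across its 26 mm width. Origin: centre of the underside; z up. About 60 g. Starts standing in a slot of the rack
- bearing: bystander: ball bearing 72 mm across, 18 mm high
- valve_disc: bystander: flat steel disc with a hole, 117 mm across, 14 mm high
- pliers_green: bystander: pliers with green handles, 186 mm long, lying
- elbow_fitting: bystander: black elbow pipe fitting, 63x82x44 mm
- bolt_short_1: bystander: short hexagon bolt, 38 mm long, lying
Mind the look-alikes: they are no part of the job. What is shaped like the plate_3 but brown is not meant.

How it is judged:
By the outcome, as a careful person would: the job done as asked, in the order asked, and still so for the second after the job is handed in, while the arm keeps its last pose, push and grip.
It also fails if it takes over 72 s, if anything falls off the work surface, if the arm or the gripper's body presses on something with over 40 N, if the wrist force passes 120 N, or if a joint passes its speed limit or range.

ROBOT

A 7-joint arm with a two-finger parallel gripper is mounted at the origin on a cart in front of the work surface, level with it; the furniture and walls round the work are solid. World frame = base frame: x ahead of the robot, y to its left, z up, the work surface at z = 0. Lengths are in m, angles in rad, forces in N, time in s.
With the tool pointing down it reaches from about 0.425 to 0.825 m from the base axis. Payload 3.6 kg.
Tool frame: the origin (TCP) lies on the centre line of the jaws, within the pads' length; the fingertips stand 25 mm ahead of it and the grasp point (between the pads) lies 6 mm ahead of it; z points along the fingers, y is the line along which they close (so a half turn about z gives the same grasp; the last joint's range is limited). The gripper opens to 85 mm and grips with 20 to 120 N. Pads are 22 mm wide; open, the fingers measure 114 mm over their backs; the gripper's body (76 mm by 85 mm) begins 54 mm behind the grasp point. The pads swing forward as they close: fully open they stand 13 mm farther back than shut.
Start: joints at [1.238, 0.615, -0.013, 1.423, 0.008, 1.103, -0.04], TCP at [0.196, -0.62, 0.256] pointing down, gripper open.
Joint ranges: [-3.12, 3.12], [-0.3, 2.06], [-1.34, 1.32], [0.26, 2.42], [-1.36, 4.5], [0.01, 1.98], [-2.84, 2.84]. Speed limits (rad/s): [2.79, 2.79, 3.14, 3.14, 3.14, 3.14, 3.14].

INTERFACE

Orientations are given as a rotation vector (axis times angle).
In Python, from workcell import robot gives the robot as it stands. The module is installed in compiled form; this text tells all that it offers.
- The arm moves only by the tool jog_arm, never from a script. Its argument "deltas" is text: rows parted by semicolons, each of 7 numbers parted by spaces: the closure, from 0 (fully open) to 1 (shut), then the shift along the world's x, y, z in m, then the turn, a rotation vector about the world's x, y, z in degrees. In form: grip x y z ax ay az; .... A call has 1 to 12 rows; each row is the pose to reach, as a shift and turn from the pose commanded when the call began; what a row does not reach only later rows make up. A row lasts 1/8 s, in which the tool goes at most 62.5 mm and 10.7 degrees, less where a joint would pass 70% of its speed; a pose out of reach is approached as far as the arm can. A call with a gripper value outside its range is refused whole. The fingers move at their own pace and stop on an object; the grip force is fixed at half the most. Time passes only in rows, so rows that repeat a pose let the fingers close. It gives the time, the measured TCP pose, the force, the opening and the grip force at its end, in the units of the state.
- robot.state(): the state, without advancing time (a new reading comes with each control period).
- robot.read_camera(name): name is "side" or "top" or "wrist"; returns a dict with "color" (400x640x3 uint8, red, green, blue), "mtx" (3x3 intrinsics, pixels), "extrinsics" (4x4, takes a point from camera to world coordinates). Camera axes: x right, y up, looking along -z (the intrinsics and any distortion apply to the point x, -y, -z); pixel columns grow to the right and rows downward; lengths in m; the calibration is good to about 2 mm. A picture is of the moment at which its call begins. There is no depth.
- robot.job_done(): hands the job in; it is judged then, once.
Trained networks look in a picture, given as the dict that the camera call returned (one of the last four; its "shot" number tells which), for a name from the list of things; names that differ only in an ending like _2 or _b are one class to them, and where a whole thing is asked for, a point or a joint stands for the part that bears it (a point fixed in the world has none). Each returns a list of dicts, best first, with "conf" (0 to 1); they miss things now and then, are a little off and sometimes report something else, mostly with a low value. They report only what shows in the picture. A call takes as long as a camera call. They do not tell look-alikes from the thing itself.
- robot.search_frame(picture, query): "bbox" ([left, top, right, bottom] in pixels, round what is visible of it).
- robot.masks_of(picture, query): "region" (400x640 bool, what is visible of it) and "bbox" ([left, top, right, bottom] in pixels, round what is visible of it).
The state is a dict: "time_s": time; "joint_pos": joint angles; "qvel": joint speeds; "effort": joint torques, N m; "ee_pos": TCP position; "tool_rot": TCP orientation; "force": force on the tool from outside, world axes, zero at the start; "moment": the same for the moment, N m; "grip_width": finger opening in m; "gripper_force": force on a finger pad.
Only numpy, scipy, OpenCV 4.12 (cv2) and the standard library are available. Lean on these libraries where they do the work, as an engineer would, in place of code of your own. Each camera call takes 0.05 s, during which the arm holds its last target. There are 200 camera calls.

## Working session

There is one attempt and no reset: what is moved stays moved. The work goes in short steps, Python scripts to look and compute and a tool call to move; the robot and the scene stay as the last step left them, time stands still between calls to the robot, and variables do not carry over. Pictures are saved under pics/ and viewed, at most 10 in all, crops included, and the job is handed in when it is done.

Besides the shell and the picture viewer there is one more tool, called in YAML: its name, and indented under it one key for each argument. jog_arm: Moves the arm, as the interface text tells. Its arguments: {"type":"object","properties":{"deltas":{"type":"string"}},"required":["deltas"]}

```bash
mkdir -p pics
cat > h.py <<'E'
import numpy as np, cv2
from workcell import robot
def ray(p,uv):
    K=p["mtx"];E=p["extrinsics"]
    d=np.linalg.inv(K)@np.array([uv[0],uv[1],1.]);d=np.array([d[0],-d[1],-d[2]])
    return E[:3,3],E[:3,:3]@d
def at_z(p,uv,z):
    o,d=ray(p,uv);return o+d*(z-o[2])/d[2]
def proj(p,X):
    E=p["extrinsics"];c=E[:3,:3].T@(np.array(X)-E[:3,3]);q=p["mtx"]@np.array([c[0],-c[1],-c[2]]);return q[:2]/q[2]
def save(p,n): cv2.imwrite("pics/"+n,p["color"][...,::-1])
E
python3 - <<'E'
from h import *
np.set_printoptions(precision=3,suppress=True)
s=robot.state();print(s)
for n in("top","side"):
    p=robot.read_camera(n);save(p,n+"0.png");print(n,p["mtx"],p["extrinsics"],p.keys())
    for q in("fixture","stop_block","pusher","pad","rack","plate_1"):
        for r in robot.search_frame(p,q)[:5]:print(q,np.round(r["bbox"]),round(r["conf"],2))
E
```

```text
{'time_s': 0.0, 'joint_pos': array([ 1.239,  0.616, -0.013,  1.425,  0.008,  1.103, -0.04 ]), 'qvel': array([-0.   , -0.002,  0.   ,  0.001, -0.   ,  0.001, -0.   ]), 'effort': array([ -0.001, -46.921,   0.259, -17.103,   0.01 ,   0.01 ,   0.   ]), 'ee_pos': array([ 0.195, -0.619,  0.255]), 'tool_rot': array([-3.102, -0.478,  0.001]), 'force': array([-0.016, -0.046,  0.502]), 'moment': array([ 0.007, -0.025,  0.052]), 'gripper_force': 0.0, 'grip_width': 0.08581817902284454}
top [[485.494   0.    317.029]
 [  0.    485.494 197.241]
 [  0.      0.      1.   ]] [[ 0.003  0.981 -0.196  0.324]
 [-1.     0.    -0.012 -0.072]
 [-0.012  0.196  0.98   1.156]
 [ 0.     0.     0.     1.   ]] dict_keys(['color', 'mtx', 'extrinsics', 'shot'])
stop_block [251. 217. 268. 237.] 0.87
stop_block [402. 218. 475. 255.] 0.66
pusher [187. 193. 222. 230.] 0.93
pad [186. 193. 211. 214.] 0.78
plate_1 [412. 222. 424. 247.] 0.72
plate_1 [443. 220. 456. 246.] 0.69
plate_1 [286. 252. 304. 271.] 0.67
plate_1 [455. 222. 471. 250.] 0.52
plate_1 [429. 224. 441. 248.] 0.51
side [[451.118   0.    320.08 ]
 [  0.    451.118 196.925]
 [  0.      0.      1.   ]] [[ 0.979  0.115 -0.166  0.378]
 [-0.202  0.519 -0.831 -0.98 ]
 [-0.01   0.847  0.532  0.646]
 [ 0.     0.     0.     1.   ]] dict_keys(['color', 'mtx', 'extrinsics', 'shot'])
fixture [265. 147. 307. 194.] 0.93
stop_block [273. 175. 294. 190.] 0.55
pusher [271. 147. 302. 171.] 0.82
pad [280. 146. 298. 156.] 0.71
rack [278. 269. 319. 314.] 0.92
plate_1 [286. 283. 313. 310.] 0.76
plate_1 [287. 270. 312. 294.] 0.72
plate_1 [246. 190. 270. 214.] 0.72
plate_1 [287. 257. 308. 279.] 0.67
plate_1 [293. 296. 308. 314.] 0.6
```

Run:
```python
from h import *
t=cv2.imread("pics/top0.png");s=cv2.imread("pics/side0.png")
a=cv2.resize(t[150:300,150:500],(800,343),interpolation=cv2.INTER_CUBIC)
b=cv2.resize(s[130:330,190:390],(600,600),interpolation=cv2.INTER_CUBIC)
cv2.imwrite("pics/a.png",a);cv2.imwrite("pics/b.png",b)
```

```text
(no output)
```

View pics/a.png

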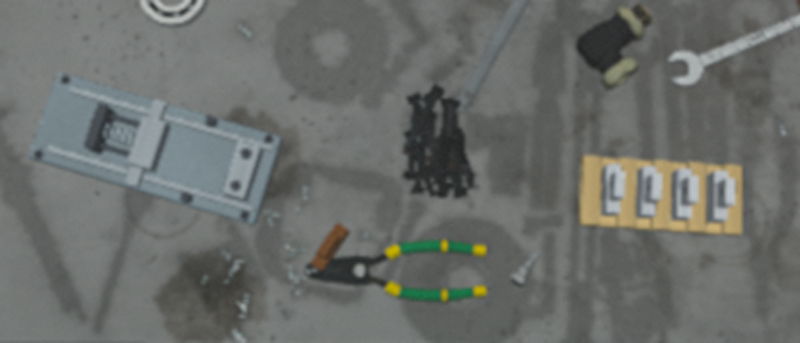

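View pics/top0.png

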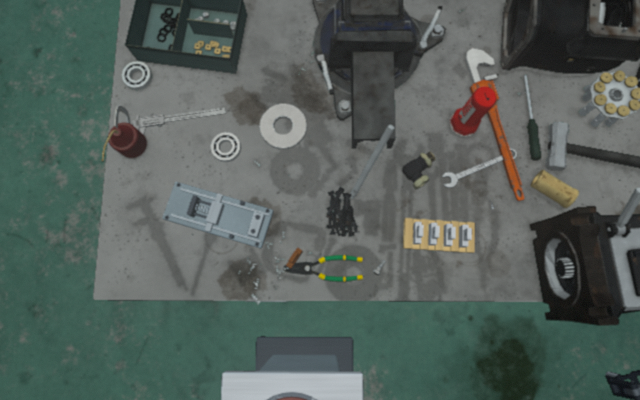

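The top view shows the fixture at left (stop block at its right end) and the rack with four plates at right. The brown look-alike lies by the pliers. First I'll compute coarse poses.

Run:
```python
from h import *
np.set_printoptions(precision=3,suppress=True)
p=robot.read_camera("top")
f=lambda u,v:(150+u/2.286,150+v/2.286)
for n,z,L in(("fix",.014,[(62,73),(280,133),(255,222),(33,155)]),("rack",.015,[(583,155),(742,165),(742,234),(580,225)])):
    P=np.array([at_z(p,f(*q),z) for q in L]);print(n,P[:,:2],P.mean(0),np.linalg.norm(np.diff(P,axis=0),axis=1))
    d=P[1]+P[2]-P[0]-P[3];print(np.degrees(np.arctan2(d[1],d[0])))
w=robot.read_camera("wrist");print(w["extrinsics"],w["mtx"])
from scipy.spatial.transform import Rotation as R
s=robot.state();T=R.from_rotvec(s["tool_rot"]).as_matrix();print(T);print("cam in tool",T.T@(w["extrinsics"][:3,3]-s["ee_pos"]),T.T@w["extrinsics"][:3,:3])
```

```text
fix [[0.59  0.281]
 [0.526 0.049]
 [0.433 0.073]
 [0.502 0.307]] [0.513 0.177 0.014] [0.241 0.096 0.244]
-106.01707231785991
rack [[ 0.503 -0.266]
 [ 0.492 -0.43 ]
 [ 0.421 -0.426]
 [ 0.43  -0.261]] [ 0.462 -0.346  0.015] [0.164 0.071 0.165]
-93.34686550497297
[[ 0.301  0.905  0.299  0.272]
 [-0.954  0.286  0.095 -0.596]
 [ 0.001 -0.314  0.949  0.374]
 [ 0.     0.     0.     1.   ]] [[351.41    0.    320.128]
 [  0.    351.41  201.448]
 [  0.      0.      1.   ]]
[[ 0.954  0.301  0.   ]
 [ 0.301 -0.954 -0.   ]
 [ 0.     0.    -1.   ]]
cam in tool [ 0.08   0.    -0.118] [[-0.     0.949  0.314]
 [ 1.     0.    -0.   ]
 [-0.001  0.314 -0.949]]
```

jog_arm:
  deltas: "0 0 0.06 0.02 0 0 0; 0 0 0.12 0.03 0 0 8; 0 0.02 0.18 0.03 0 0 18; 0 0.06 0.22 0.03 0 0 28; 0 0.11 0.25 0.03 0 0 38; 0 0.16 0.273 0.03 0 0 48; 0 0.21 0.273 0.03 0 0 58; 0 0.25 0.273 0.03 0 0 67; 0 0.267 0.273 0.03 0 0 69; 0 0.267 0.273 0.03 0 0 69; 0 0.267 0.273 0.03 0 0 69"

```text
time_s: 2.17
ee_pos: [0.4615, -0.3472, 0.2862]
tool_rot: [-2.289, -2.151, 0.002]
force: [0.2, 0.3, -0.5]
grip_width: 0.0855
gripper_force: 0.0
```

Run:
```python
from h import *
np.set_printoptions(precision=3,suppress=True)
s=robot.state();print(s["time_s"],s["ee_pos"],s["tool_rot"],s["joint_pos"])
p=robot.read_camera("wrist");save(p,"w1.png")
for q in("rack","plate_1"):
    for r in robot.search_frame(p,q)[:6]:print(q,np.round(r["bbox"]),round(r["conf"],2))
```

```text
2.175 [ 0.462 -0.347  0.286] [-2.289 -2.151  0.002] [ 0.845  0.496 -0.375  1.589  0.198  1.095  0.358]
rack [286.  76. 357. 226.] 0.68
plate_1 [301.  99. 348. 115.] 0.82
plate_1 [298. 165. 343. 191.] 0.72
plate_1 [298. 192. 343. 226.] 0.68
plate_1 [299. 135. 345. 153.] 0.59
```

View pics/w1.png

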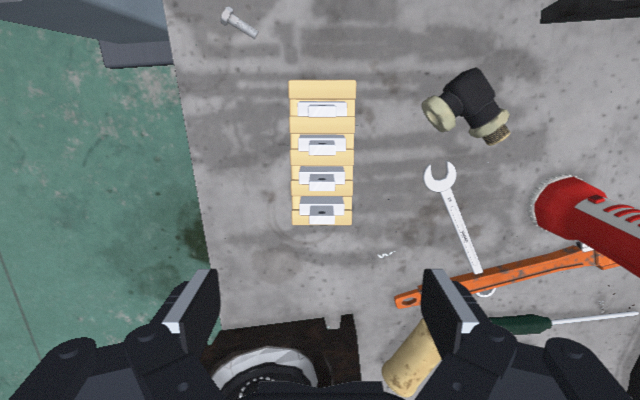

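Run:
```python
import cv2
s=cv2.imread("pics/w1.png")[70:235,270:375]
s=cv2.rotate(s,cv2.ROTATE_90_CLOCKWISE)
cv2.imwrite("pics/c.png",cv2.resize(s,None,fx=4.8,fy=4.8,interpolation=cv2.INTER_CUBIC))
```

```text
(no output)
```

View pics/c.png

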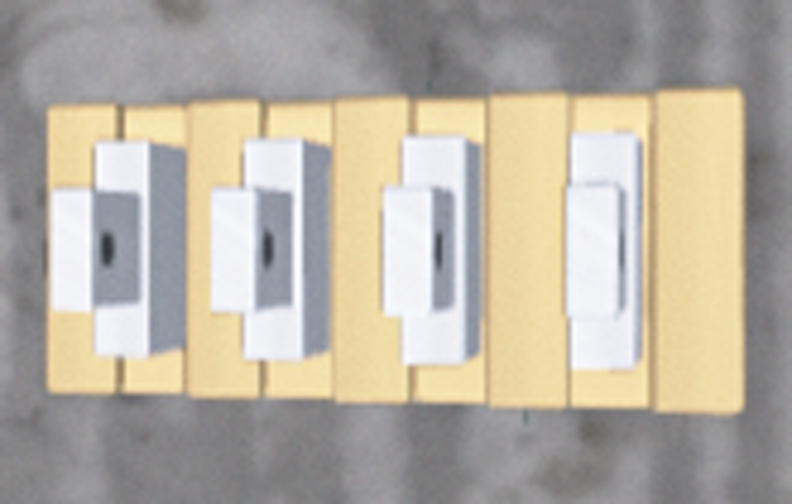

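The crop shows four plates in the rack, with tab tops at crop x ≈72, 234, 409 and 593.

Run:
```python
from h import *
np.set_printoptions(precision=4,suppress=True)
p=robot.read_camera("wrist")
g=lambda x,y:(270+y/4.8-.5,70+165-x/4.8-.5)
for x0,x1,y0,y1 in((52,93,188,311),(212,256,187,312),(384,434,187,317),(567,619,184,317)):
    A=np.array([at_z(p,g(*q),.068)[:2] for q in((x0,y0),(x1,y0),(x1,y1),(x0,y1))])
    print(A.mean(0),np.linalg.norm(np.diff(A,axis=0),axis=1))
A=np.array([at_z(p,g(*q),.015)[:2] for q in((48,106),(744,89),(742,412),(47,393))]);print(A,A.mean(0));d=A[1]+A[2]-A[0]-A[3];print(np.degrees(np.arctan2(*d[::-1])), np.linalg.norm(np.diff(A,axis=0),axis=1))
```

```text
[ 0.4596 -0.398 ] [0.0094 0.0262 0.0094]
[ 0.4618 -0.3622] [0.0095 0.0258 0.0095]
[ 0.4646 -0.3259] [0.0101 0.0259 0.0101]
[ 0.4665 -0.2901] [0.0098 0.0256 0.0098]
[[ 0.4226 -0.4229]
 [ 0.4333 -0.2597]
 [ 0.5036 -0.2645]
 [ 0.4938 -0.4277]] [ 0.4633 -0.3437]
86.41008816584103 [0.1636 0.0705 0.1635]
```

jog_arm:
  deltas: "0 0.005 0.057 -0.05 0 0 0; 0 0.005 0.057 -0.11 0 0 0; 0 0.005 0.057 -0.17 0 0 0; 0 0.005 0.057 -0.22 0 0 0; 0 0.005 0.057 -0.22 0 0 0; 0.5 0.005 0.057 -0.22 0 0 0; 1 0.005 0.057 -0.22 0 0 0; 1 0.005 0.057 -0.22 0 0 0; 1 0.005 0.057 -0.22 0 0 0; 1 0.005 0.057 -0.22 0 0 0; 1 0.005 0.057 -0.22 0 0 0"

```text
time_s: 3.75
ee_pos: [0.4687, -0.2905, 0.0683]
tool_rot: [2.286, 2.151, 0.001]
force: [-0.5, 0.1, 6.8]
grip_width: 0.0245
gripper_force: 59.6
```

jog_arm:
  deltas: "1 0 0 0.05 0 0 0; 1 0 0 0.11 0 0 0; 1 0 0 0.17 0 0 0; 1 0 0.05 0.22 0 0 0; 1 0.01 0.11 0.22 0 0 0; 1 0.02 0.17 0.22 0 0 -4; 1 0.03 0.23 0.22 0 0 -8; 1 0.04 0.29 0.22 0 0 -12; 1 0.045 0.35 0.22 0 0 -12; 1 0.045 0.41 0.22 0 0 -12; 1 0.045 0.46 0.22 0 0 -12; 1 0.045 0.467 0.22 0 0 -12"

```text
time_s: 5.25
ee_pos: [0.5111, 0.1825, 0.2868]
tool_rot: [-2.49, -1.911, -0.003]
force: [-0.4, -1.2, -0.6]
grip_width: 0.0249
gripper_force: 59.3
```

jog_arm:
  deltas: "1 0 0 0 0 0 0; 1 0 0 0 0 0 0"

```text
time_s: 5.5
ee_pos: [0.513, 0.1749, 0.2862]
tool_rot: [2.502, 1.897, -0.002]
force: [0.6, -0.9, 0.1]
grip_width: 0.0244
gripper_force: 59.2
```

Run:
```python
from h import *
np.set_printoptions(precision=3,suppress=True)
s=robot.state();print(s["time_s"],s["ee_pos"],s["tool_rot"],s["joint_pos"],s["grip_width"])
p=robot.read_camera("wrist");save(p,"w2.png")
np.savez("w2.npz",mtx=p["mtx"],extrinsics=p["extrinsics"])
for q in("fixture","stop_block","pusher","pad"):
    for r in robot.search_frame(p,q)[:6]:print(q,np.round(r["bbox"]),round(r["conf"],2))
```

```text
5.5 [0.513 0.175 0.286] [ 2.502  1.897 -0.002] [-0.078  0.446 -0.435  1.686  0.212  1.057 -0.854] 0.024425156306518994
fixture [272.  30. 364. 226.] 0.73
pusher [276.  97. 359. 172.] 0.71
pad [293. 100. 344. 142.] 0.9
```

View pics/w2.png

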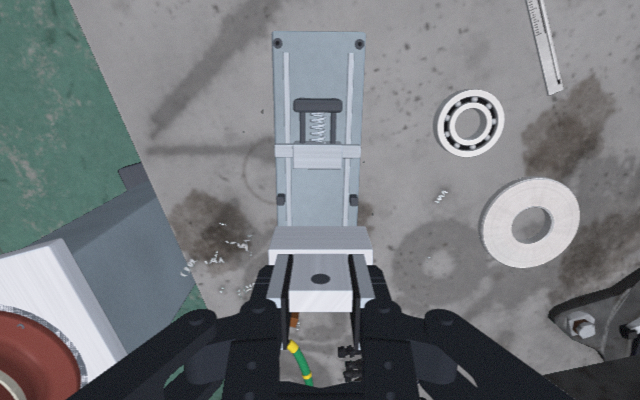

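The picture shows the fixture aligned vertically, pad at rows 100–112 and pusher wings at 144–168. The held plate hides the stop, so I'll shift to see it.

jog_arm:
  deltas: "1 -0.01 -0.04 0 0 0 0; 1 -0.022 -0.08 0 0 0 0; 1 -0.022 -0.08 0 0 0 0; 1 -0.022 -0.08 0 0 0 0; 1 -0.022 -0.08 0 0 0 0"

```text
time_s: 6.38
ee_pos: [0.4909, 0.0986, 0.2864]
tool_rot: [-2.498, -1.904, -0.002]
force: [0.2, -0.7, -0.9]
grip_width: 0.0246
gripper_force: 59.3
```

Run:
```python
from h import *
np.set_printoptions(precision=3,suppress=True)
s=robot.state();print(s["time_s"],s["ee_pos"],s["tool_rot"],s["qvel"])
p=robot.read_camera("wrist");save(p,"w3.png")
np.savez("w3.npz",mtx=p["mtx"],extrinsics=p["extrinsics"])
s=p["color"][0:200,250:390,::-1]
s=cv2.rotate(s,cv2.ROTATE_90_CLOCKWISE)
cv2.imwrite("pics/w3c.png",cv2.resize(s,None,fx=4,fy=4,interpolation=cv2.INTER_CUBIC))
```

```text
6.375 [0.491 0.099 0.286] [-2.498 -1.904 -0.002] [-0.005  0.002  0.004  0.001  0.001  0.001 -0.   ]
```

View pics/w3c.png

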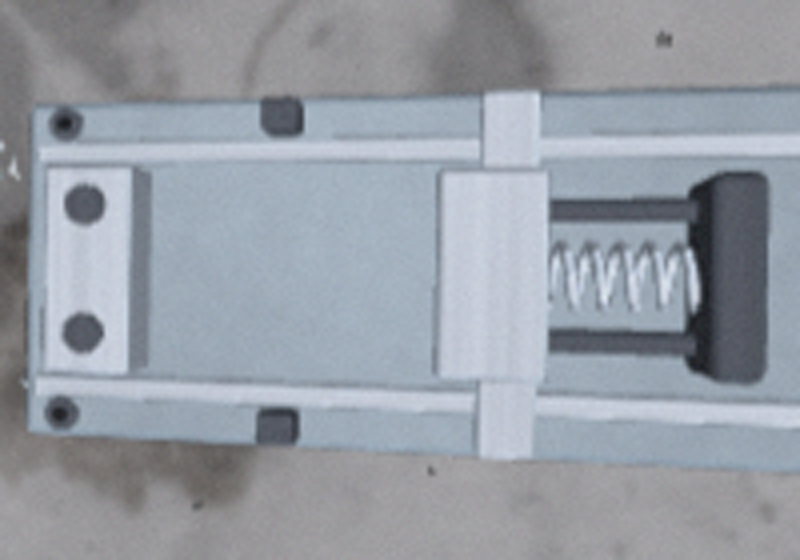

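Run:
```python
from h import *
np.set_printoptions(precision=4,suppress=True)
p=dict(np.load("w3.npz"))
g=lambda x,y:(250+y/4-.5,200-x/4-.5)
print("cam",p["extrinsics"][:3,3])
W=lambda x,y,z:at_z(p,g(x,y),z)[:2]
L=[W(44,105+.0,.014)]
e1=W(33,105,.014);e2=W(28,432,.014)
s1=W(550,95,.014);s2=W(545,461,.014)
print("base end",e1,e2,np.linalg.norm(e1-e2),"width at mid",np.linalg.norm(s1-s2))
ax=(e1+e2-s1-s2);ax/=np.linalg.norm(ax);print("yaw sides",np.degrees(np.arctan2(ax[1],ax[0])))
n=e1-e2;print("yaw end",np.degrees(np.arctan2(n[1],n[0]))-90, np.degrees(np.arctan2(n[1],n[0]))+90)
yaw=np.arctan2(ax[1],ax[0])
C=(e1+e2)/2-.125*ax;print("centre",C)
yv=np.array([-ax[1],ax[0]])
def loc(x,y,z):
    q=W(x,y,z)-C;return np.array([q@ax,q@yv])*1e3
for nm,a in dict(stop_top1=(132,168,.042),stop_top2=(128,373,.042),stop_b1=(151,171,.014),stop_b2=(147,368,.014),stopback1=(49,168,.042),stopback2=(44,373,.042),
  push1=(441,171,.043),push2=(436,378,.043),pushr1=(549,171,.043),pushr2=(545,380,.043),padback1=(768,175,.054),padback2=(766,380,.054),lug1=(302,115,.03),lug2=(298,425,.03),wing1=(484,95,.03),wing2=(478,458,.03)).items():print(nm,loc(*a))
```

```text
cam [0.5118 0.1763 0.4046]
base end [0.4318 0.0773] [0.5228 0.0507] 0.0948553514500673 width at mid 0.09474804894274566
yaw sides -106.54843366161212
yaw end 73.70006060755131 253.7000606075513
centre [0.5129 0.1838]
stop_top1 [ 89.2508 -26.8736]
stop_top2 [89.2241 27.0816]
stop_b1 [ 90.0796 -28.1583]
stop_b2 [90.091  27.4549]
stopback1 [111.9472 -26.9839]
stopback2 [112.2249  28.0233]
push1 [ 11.7746 -25.6863]
push2 [11.8928 25.0807]
pushr1 [-12.8789 -25.583 ]
pushr2 [-13.0269  24.5126]
padback1 [-57.5957 -23.6942]
padback2 [-58.1547  21.8544]
lug1 [ 46.8804 -41.4369]
lug2 [46.24   39.6999]
wing1 [  2.0168 -45.7155]
wing2 [ 1.5492 45.6726]
```

Stop face at local x≈90 mm and pusher face at ≈12 mm. That leaves a gap of ≈33 mm at the end of stroke, so three plates are needed. Placing plate 1 at local x=79.

jog_arm:
  deltas: "1 -0.001 0.0095 -0.05 0 0 -1; 1 -0.001 0.0095 -0.11 0 0 -1; 1 -0.001 0.0095 -0.16 0 0 -1; 1 -0.001 0.0095 -0.19 0 0 -1; 1 -0.001 0.0095 -0.2 0 0 -1; 1 -0.001 0.0095 -0.205 0 0 -1; 1 -0.001 0.0095 -0.209 0 0 -1; 1 -0.001 0.0095 -0.209 0 0 -1; 1 -0.001 0.0095 -0.209 0 0 -1"

```text
time_s: 7.55
ee_pos: [0.4901, 0.1067, 0.078]
tool_rot: [2.517, 1.88, 0.002]
force: [0.2, -0.4, -0.0]
grip_width: 0.025
gripper_force: 59.3
```

jog_arm:
  deltas: "1 0 0 -0.001 0 0 0; 1 0 0 -0.002 0 0 0; 1 0 0 -0.002 0 0 0; 1 0 0 -0.002 0 0 0"

```text
time_s: 8.05
ee_pos: [0.4899, 0.1068, 0.0762]
tool_rot: [2.516, 1.88, 0.001]
force: [-1.7, -0.8, 5.4]
grip_width: 0.0242
gripper_force: 60.2
```

jog_arm:
  deltas: "0.5 0 0 0 0 0 0; 0.3 0 0 0 0 0 0; 0 0 0 0 0 0 0; 0 0 0 0 0 0 0; 0 0 0 0.03 0 0 0; 0 0 0 0.08 0 0 0; 0 0 0 0.14 0 0 0; 0 0 0 0.2 0 0 0; 0 -0.002 -0.04 0.21 0 0 0; 0 -0.002 -0.04 0.21 0 0 0; 0 -0.002 -0.04 0.21 0 0 0"

```text
time_s: 9.43
ee_pos: [0.4872, 0.067, 0.2849]
tool_rot: [-2.516, -1.88, 0.001]
force: [0.2, 1.6, 0.6]
grip_width: 0.085
gripper_force: 0.0
```

Run:
```python
from h import *
np.set_printoptions(precision=4,suppress=True)
s=robot.state();print(s["time_s"],s["ee_pos"],s["tool_rot"],s["qvel"])
p=robot.read_camera("wrist");save(p,"w4.png")
np.savez("w4.npz",mtx=p["mtx"],extrinsics=p["extrinsics"])
s=p["color"][0:200,250:390,::-1]
s=cv2.rotate(s,cv2.ROTATE_90_CLOCKWISE)
cv2.imwrite("pics/w4c.png",cv2.resize(s,None,fx=4,fy=4,interpolation=cv2.INTER_CUBIC))
```

```text
9.425 [0.4872 0.067  0.2849] [-2.516  -1.8796  0.0009] [-0.0175  0.0121 -0.0142  0.0004 -0.0018 -0.0003  0.0005]
```

View pics/w4c.png

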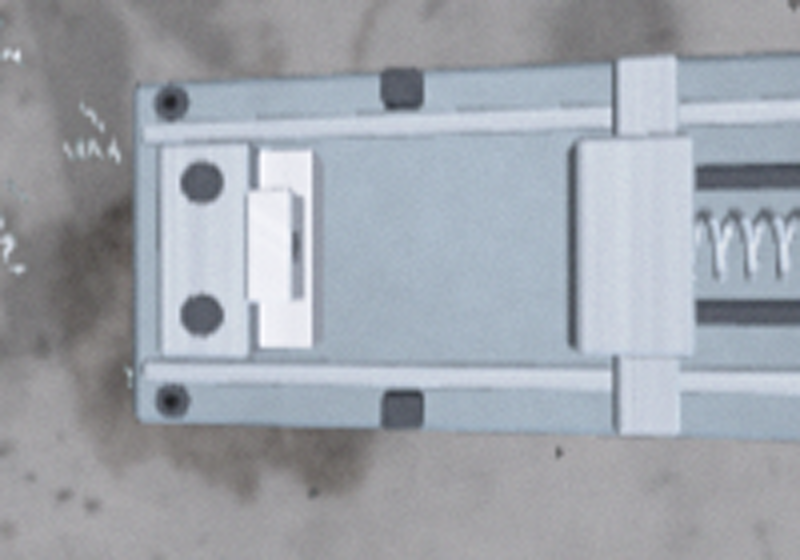

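Plate 1 stands square, just off the stop (crop x 258–314). Now plate 2.

jog_arm:
  deltas: "0 -0.003 -0.06 0 0 0 0; 0 -0.006 -0.12 0 0 0 3; 0 -0.01 -0.18 0 0 0 6; 0 -0.015 -0.24 0 0 0 9; 0 -0.02 -0.3 0 0 0 12.9; 0 -0.023 -0.36 0 0 0 12.9; 0 -0.023 -0.393 -0.02 0 0 12.9; 0 -0.023 -0.393 -0.06 0 0 12.9; 0 -0.023 -0.393 -0.11 0 0 12.9; 0 -0.023 -0.393 -0.13 0 0 12.9; 0 -0.023 -0.393 -0.13 0 0 12.9"

```text
time_s: 10.85
ee_pos: [0.4642, -0.3244, 0.1528]
tool_rot: [-2.283, -2.149, 0.001]
force: [-0.4, -0.1, 0.2]
grip_width: 0.0854
gripper_force: 0.0
```

jog_arm:
  deltas: "0 0 -0.0005 -0.05 0 0 0; 0 0 -0.0005 -0.087 0 0 0; 0 0 -0.0005 -0.087 0 0 0; 0.5 0 -0.0005 -0.087 0 0 0; 1 0 -0.0005 -0.087 0 0 0; 1 0 -0.0005 -0.087 0 0 0; 1 0 -0.0005 -0.087 0 0 0; 1 0 -0.0005 -0.087 0 0 0; 1 0 -0.0005 -0.087 0 0 0; 1 0 -0.0005 -0.087 0 0 0"

```text
time_s: 12.1
ee_pos: [0.4654, -0.3274, 0.0697]
tool_rot: [2.288, 2.149, 0.001]
force: [0.3, 0.1, 5.5]
grip_width: 0.0247
gripper_force: 59.5
```

jog_arm:
  deltas: "1 0 0 0.05 0 0 0; 1 0 0 0.11 0 0 0; 1 0 0 0.17 0 0 0; 1 0 0.05 0.2 0 0 0; 1 0.005 0.11 0.2 0 0 0; 1 0.01 0.17 0.2 0 0 -4; 1 0.015 0.23 0.2 0 0 -8; 1 0.02 0.29 0.2 0 0 -12.9; 1 0.03 0.35 0.2 0 0 -12.9; 1 0.031 0.41 0.2 0 0 -12.9; 1 0.031 0.45 0.2 0 0 -12.9; 1 0.031 0.453 0.2 0 0 -12.9"

```text
time_s: 13.6
ee_pos: [0.4946, 0.1306, 0.2684]
tool_rot: [-2.508, -1.889, -0.002]
force: [-0.8, -1.1, -0.3]
grip_width: 0.0244
gripper_force: 59.1
```

jog_arm:
  deltas: "1 0 0 -0.05 0 0 0; 1 0 0 -0.1 0 0 0; 1 0 0 -0.14 0 0 0; 1 0 0 -0.14 0 0 0; 1 0 0 -0.14 0 0 0"

```text
time_s: 14.22
ee_pos: [0.4967, 0.1259, 0.1295]
tool_rot: [2.517, 1.878, 0.003]
force: [-0.0, 0.4, 0.3]
grip_width: 0.0243
gripper_force: 59.2
```

jog_arm:
  deltas: "1 -0.001 0 -0.03 0 0 0; 1 -0.001 0 -0.042 0 0 0; 1 -0.001 0 -0.047 0 0 0; 1 -0.001 0 -0.05 0 0 0; 1 -0.001 0 -0.051 0 0 0; 1 -0.001 0 -0.052 0 0 0; 1 -0.001 0 -0.052 0 0 0"

```text
time_s: 15.1
ee_pos: [0.4951, 0.1264, 0.0776]
tool_rot: [2.516, 1.88, 0.002]
force: [-2.6, -0.8, 7.0]
grip_width: 0.0246
gripper_force: 60.1
```

jog_arm:
  deltas: "0.5 0 0 0 0 0 0; 0.3 0 0 0 0 0 0; 0 0 0 0 0 0 0; 0 0 0 0 0 0 0; 0 0 0 0.03 0 0 0; 0 0 0 0.08 0 0 0; 0 0 0 0.14 0 0 0; 0 0 -0.02 0.19 0 0 0; 0 -0.004 -0.06 0.19 0 0 0; 0 -0.006 -0.08 0.19 0 0 0; 0 -0.006 -0.08 0.19 0 0 0"

```text
time_s: 16.48
ee_pos: [0.4884, 0.0444, 0.2662]
tool_rot: [2.52, 1.875, -0.002]
force: [0.9, 1.2, -0.9]
grip_width: 0.0852
gripper_force: 0.0
```

Run:
```python
from h import *
np.set_printoptions(precision=4,suppress=True)
s=robot.state();print(s["time_s"],s["ee_pos"],s["tool_rot"])
p=robot.read_camera("wrist");save(p,"w5.png")
s=p["color"][0:200,250:390,::-1]
s=cv2.rotate(s,cv2.ROTATE_90_CLOCKWISE)
cv2.imwrite("pics/w5c.png",cv2.resize(s,None,fx=4,fy=4,interpolation=cv2.INTER_CUBIC))
```

```text
16.475 [0.4884 0.0444 0.2662] [ 2.5202  1.875  -0.0016]
```

View pics/w5c.png

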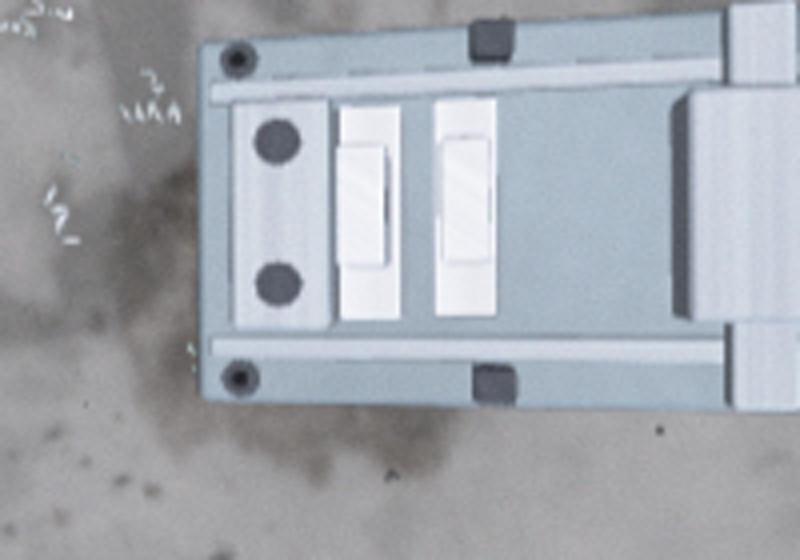

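Both plates stand square (crop x 340–400 and 435–496). Fetching the third.

jog_arm:
  deltas: "0 -0.003 -0.06 0 0 0 0; 0 -0.006 -0.12 0 0 0 3; 0 -0.01 -0.18 0 0 0 6; 0 -0.015 -0.24 0 0 0 9; 0 -0.02 -0.3 0 0 0 12.9; 0 -0.027 -0.36 0 0 0 12.9; 0 -0.027 -0.4085 -0.02 0 0 12.9; 0 -0.027 -0.4085 -0.06 0 0 12.9; 0 -0.027 -0.4085 -0.11 0 0 12.9; 0 -0.027 -0.4085 -0.115 0 0 12.9; 0 -0.027 -0.4085 -0.115 0 0 12.9; 0 -0.027 -0.4085 -0.115 0 0 12.9"

```text
time_s: 18.02
ee_pos: [0.4635, -0.3625, 0.1536]
tool_rot: [2.286, 2.149, 0.002]
force: [0.1, 0.4, 0.7]
grip_width: 0.0855
gripper_force: 0.0
```

jog_arm:
  deltas: "0 -0.001 0 -0.05 0 0 0; 0 -0.001 0 -0.087 0 0 0; 0 -0.001 0 -0.087 0 0 0; 0.5 -0.001 0 -0.087 0 0 0; 1 -0.001 0 -0.087 0 0 0; 1 -0.001 0 -0.087 0 0 0; 1 -0.001 0 -0.087 0 0 0; 1 -0.001 0 -0.087 0 0 0; 1 -0.001 0 -0.087 0 0 0; 1 -0.001 0 -0.087 0 0 0"

```text
time_s: 19.27
ee_pos: [0.4614, -0.3628, 0.0656]
tool_rot: [2.288, 2.15, 0.0]
force: [-0.9, -0.8, 6.1]
grip_width: 0.0247
gripper_force: 59.0
```

jog_arm:
  deltas: "1 0 0 0.05 0 0 0; 1 0 0 0.11 0 0 0; 1 0 0 0.17 0 0 0; 1 0 0.05 0.2 0 0 0; 1 0.005 0.11 0.2 0 0 0; 1 0.01 0.17 0.2 0 0 -4; 1 0.015 0.23 0.2 0 0 -8; 1 0.02 0.29 0.2 0 0 -12.9; 1 0.03 0.35 0.2 0 0 -12.9; 1 0.04 0.41 0.2 0 0 -12.9; 1 0.04 0.47 0.2 0 0 -12.9; 1 0.04 0.507 0.2 0 0 -12.9"

```text
time_s: 20.78
ee_pos: [0.4997, 0.1485, 0.2643]
tool_rot: [-2.511, -1.885, -0.001]
force: [0.2, -0.7, -0.5]
grip_width: 0.0247
gripper_force: 59.3
```

jog_arm:
  deltas: "1 0 0 -0.01 0 0 0; 1 0 0 -0.05 0 0 0; 1 0 0 -0.1 0 0 0; 1 0 0 -0.14 0 0 0; 1 0 0 -0.14 0 0 0; 1 0 0 -0.14 0 0 0"

```text
time_s: 21.52
ee_pos: [0.5016, 0.1444, 0.1254]
tool_rot: [2.517, 1.879, 0.003]
force: [-0.3, 0.2, -0.4]
grip_width: 0.0249
gripper_force: 59.3
```

Contact expected near z≈0.0736 (−0.052).

jog_arm:
  deltas: "1 0 0 -0.03 0 0 0; 1 0 0 -0.042 0 0 0; 1 0 0 -0.047 0 0 0; 1 0 0 -0.05 0 0 0; 1 0 0 -0.0515 0 0 0; 1 0 0 -0.0525 0 0 0; 1 0 0 -0.0525 0 0 0"

```text
time_s: 22.4
ee_pos: [0.5012, 0.1449, 0.0735]
tool_rot: [2.516, 1.88, 0.002]
force: [-1.1, -1.8, 8.5]
grip_width: 0.0249
gripper_force: 60.4
```

jog_arm:
  deltas: "0.5 0 0 0 0 0 0; 0.3 0 0 0 0 0 0; 0 0 0 0 0 0 0; 0 0 0 0 0 0 0; 0 0 0 0.03 0 0 0; 0 0 0 0.08 0 0 0; 0 0 0 0.12 0 0 0; 0.5 0.015 0.05 0.12 0 0 0; 1 0.03 0.1 0.12 0 0 0; 1 0.035 0.119 0.12 0 0 0; 1 0.035 0.119 0.12 0 0 0; 1 0.035 0.119 0.12 0 0 0"

```text
time_s: 23.9
ee_pos: [0.5356, 0.2612, 0.1912]
tool_rot: [2.518, 1.877, -0.004]
force: [-0.4, -0.5, -0.1]
grip_width: 0.0004
gripper_force: 0.0
```

Run:
```python
from h import *
np.set_printoptions(precision=4,suppress=True)
s=robot.state();print(s["time_s"],s["ee_pos"],s["grip_width"])
p=robot.read_camera("side");save(p,"s1.png")
a=p["color"][120:220,230:350,::-1]
w=robot.read_camera("wrist")["color"][...,::-1]
cv2.imwrite("pics/m.png",np.hstack([cv2.resize(a,(480,400),interpolation=cv2.INTER_CUBIC),cv2.resize(w[:,120:520],(320,320))[:320].repeat(1,0) if 0 else cv2.resize(w[:,160:480],(320,400))]))
```

```text
23.9 [0.5356 0.2612 0.1912] 0.00039982990259463026
```

View pics/m.png

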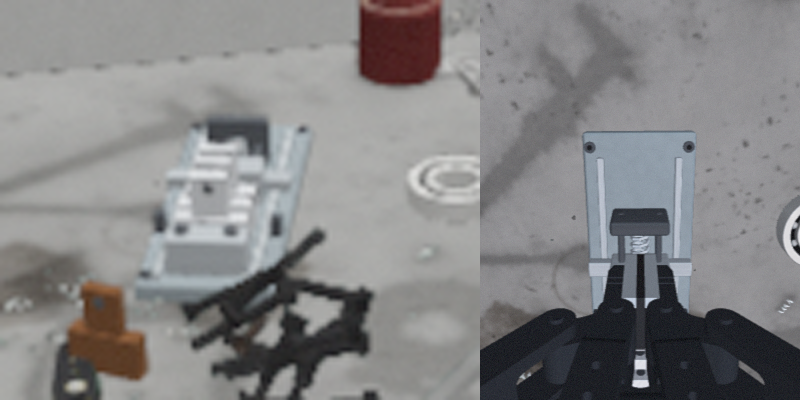

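Three plates stand in the channel, and the closed fingers are centred behind the pad. Descending behind it.

jog_arm:
  deltas: "1 0.001 0.005 -0.04 0 0 0; 1 0.001 0.005 -0.09 0 0 0; 1 0.001 0.005 -0.125 0 0 0; 1 0.001 0.005 -0.138 0 0 0; 1 0.001 0.005 -0.141 0 0 0; 1 0.001 0.005 -0.141 0 0 0"

```text
time_s: 24.75
ee_pos: [0.5376, 0.269, 0.0521]
tool_rot: [2.517, 1.88, 0.004]
force: [-0.6, 0.3, 0.0]
grip_width: -0.0003
gripper_force: 0.0
```

jog_arm:
  deltas: "1 -0.0014 -0.0048 0 0 0 0; 1 -0.0028 -0.0096 0 0 0 0; 1 -0.004 -0.0134 0 0 0 0; 1 -0.0048 -0.0163 0 0 0 0; 1 -0.0057 -0.0192 0 0 0 0; 1 -0.0065 -0.022 0 0 0 0; 1 -0.0074 -0.0249 0 0 0 0; 1 -0.0074 -0.0249 0 0 0 0"

```text
time_s: 25.75
ee_pos: [0.5295, 0.2439, 0.0509]
tool_rot: [-2.517, -1.88, -0.001]
force: [0.2, 0.9, -0.0]
grip_width: 0.0
gripper_force: 0.7
```

jog_arm:
  deltas: "1 -0.0009 -0.0029 0 0 0 0; 1 -0.0017 -0.0058 0 0 0 0; 1 -0.0026 -0.0086 0 0 0 0; 1 -0.0034 -0.0115 0 0 0 0; 1 -0.0043 -0.0144 0 0 0 0; 1 -0.0043 -0.0144 0 0 0 0"

```text
time_s: 26.5
ee_pos: [0.5251, 0.2291, 0.0509]
tool_rot: [2.517, 1.88, 0.0]
force: [1.4, 1.1, 0.6]
grip_width: 0.0001
gripper_force: 1.1
```

```bash
cat > f.py <<'E'
from h import *
C=np.array([.5129,.1838]);ax=np.array([-.2847,-.9586])
for i in range(1):
    p=robot.read_camera("wrist")
s=robot.state();print("t",s["time_s"],"local x mm",1e3*(s["ee_pos"][:2]-C)@ax,"push N",-s["force"][:2]@ax,s["ee_pos"][2])
for q in("pad","pusher"):
    for r in robot.search_frame(p,q)[:2]:print(q,np.round(r["bbox"],1),round(r["conf"],2))
save(p,"f%d.png"%p["shot"])
E
python3 f.py
```

```text
t 26.55 local x mm -47.10043038625265 push N 2.37454139768941 0.05089063626598949
pad [264.9 283.7 377.  385.8] 0.57
pusher [267.2 285.1 373.4 385.8] 0.7
```

jog_arm:
  deltas: "1 -0.0007 -0.0024 0 0 0 0; 1 -0.0014 -0.0048 0 0 0 0; 1 -0.0021 -0.0072 0 0 0 0; 1 -0.0028 -0.0096 0 0 0 0; 1 -0.0036 -0.012 0 0 0 0; 1 -0.0043 -0.0144 0 0 0 0; 1 -0.0043 -0.0144 0 0 0 0; 1 -0.0043 -0.0144 0 0 0 0"

```text
time_s: 27.65
ee_pos: [0.5209, 0.215, 0.0509]
tool_rot: [2.517, 1.88, 0.001]
force: [3.8, 3.3, 0.4]
grip_width: 0.0003
gripper_force: 1.8
```

```bash
python3 f.py
```

```text
t 27.7 local x mm -32.26800980920113 push N 3.8139200563567868 0.05090595148532399
pad [267.7 285.  376.7 376.1] 0.91
pusher [266.5 282.7 376.7 390.7] 0.72
```

jog_arm:
  deltas: "1 -0.0006 -0.0019 0 0 0 0; 1 -0.0011 -0.0038 0 0 0 0; 1 -0.0017 -0.0058 0 0 0 0; 1 -0.0017 -0.0058 0 0 0 0; 1 -0.0017 -0.0058 0 0 0 0"

```text
time_s: 28.42
ee_pos: [0.5193, 0.2094, 0.0509]
tool_rot: [-2.517, -1.88, -0.001]
force: [3.7, 3.3, 0.4]
grip_width: 0.0001
gripper_force: 2.2
```

```bash
python3 f.py
python3 - <<'E'
from h import *
for i in range(4):
    robot.read_camera("side");print(robot.state()["force"].round(2))
E
```

```text
t 28.475 local x mm -26.386486874014437 push N 4.4800424384908855 0.050938443953823784
pad [267.7 284.7 377.1 374.6] 0.93
pusher [268.3 281.4 377.2 390.1] 0.6
[3.77 4.4  0.98]
[3.32 2.33 1.34]
[3.16 4.31 0.99]
[4.19 3.27 0.02]
```

jog_arm:
  deltas: "1 -0.0003 -0.001 0 0 0 0; 1 -0.0006 -0.0019 0 0 0 0; 1 -0.0009 -0.0029 0 0 0 0; 1 -0.0011 -0.0038 0 0 0 0; 1 -0.0011 -0.0038 0 0 0 0; 1 -0.0011 -0.0038 0 0 0 0"

```text
time_s: 29.52
ee_pos: [0.5185, 0.2066, 0.051]
tool_rot: [-2.515, -1.88, -0.004]
force: [4.2, 5.0, -0.5]
grip_width: -0.0003
gripper_force: 2.9
```

```bash
cat > g.py <<'E'
from h import *
C=np.array([.5129,.1838]);ax=np.array([-.2847,-.9586])
F=[];X=[]
for i in range(5):
    robot.read_camera("top");s=robot.state();F.append(s["force"]);X.append(s["ee_pos"])
F=np.mean(F,0);X=np.mean(X,0);print("x",1e3*(X[:2]-C)@ax,"push",-F[:2]@ax,F.round(2),s["time_s"])
E
python3 g.py
```

```text
x -23.479501244837873 push 5.89622905337362 [4.06 4.95 0.28] 29.775
```

jog_arm:
  deltas: "1 -0.0003 -0.001 0 0 0 0; 1 -0.0006 -0.0019 0 0 0 0; 1 -0.0009 -0.0029 0 0 0 0; 1 -0.0011 -0.0038 0 0 0 0; 1 -0.0013 -0.0043 0 0 0 0; 1 -0.0013 -0.0043 0 0 0 0; 1 -0.0013 -0.0043 0 0 0 0"

```text
time_s: 30.65
ee_pos: [0.5175, 0.2035, 0.051]
tool_rot: [-2.514, -1.881, -0.008]
force: [4.7, 7.4, -1.7]
grip_width: 0.0004
gripper_force: 3.7
```

```bash
python3 g.py
python3 - <<'E'
from h import *
w=robot.read_camera("wrist")["color"][...,::-1];a=robot.read_camera("side")["color"][120:220,230:350,::-1];t=robot.read_camera("top")["color"][180:260,155:285,::-1]
m=np.zeros((600,800,3),np.uint8)
m[:300,:360]=cv2.resize(a,(360,300),interpolation=3);m[:300,360:800]=cv2.resize(t,(440,300),interpolation=3)
m[300:,:640]=cv2.resize(w[180:380,210:430],(640,300),interpolation=3)
cv2.imwrite("pics/end.png",m)
E
```

```text
x -20.193051339163468 push 7.459358459944387 [ 4.87  6.33 -1.29] 30.9
```

View pics/end.png

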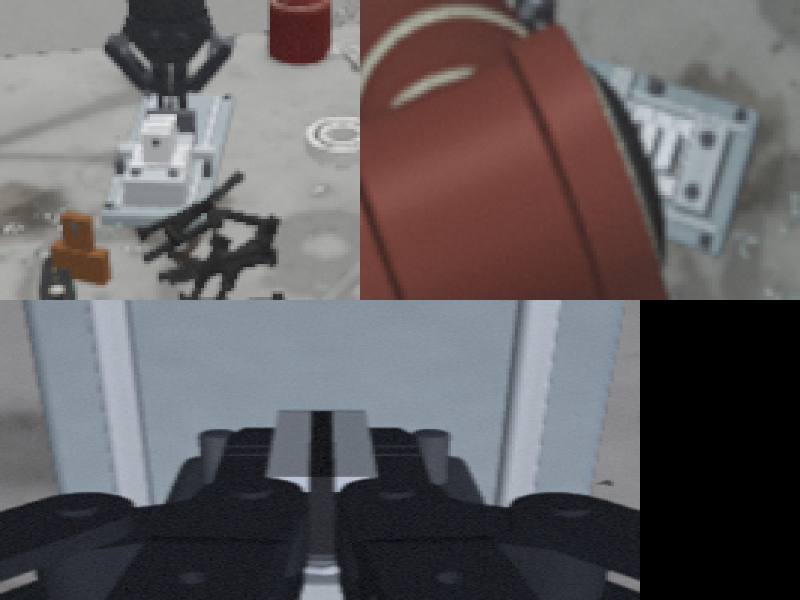

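Stack nipped tight and upright. Push is 7.5 N (≈15 mm compression), and the force rose at the spring rate, about 0.5 N/mm, before the end of stroke.

```bash
python3 -c "
from workcell import robot
print(robot.job_done())"
```

```text
the job is handed in; nothing more can be done
None
```

I handed the job in at about 31 s with three plates nipped tight and upright against the stop, the pad held at about 7.5 N (spring roughly half compressed), and the fourth plate left in the rack.

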